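# Lock the upper egg tray into the egg cooker's bayonet rim

### The job

Pick up the egg tray with the two side lugs by its handle, hang it by the lugs through the two gaps in the egg cooker's rim, and turn it clockwise (seen from above) until both lugs drop into their locking notches. Feel for the notches gently and stop turning as soon as the lugs are in: never force the tray against the cooker or wrench its locking ring round. Let go with the tray locked and level, and leave the other things on the shelf where they are.

Things in the scene. Friction and masses are not known exactly. Their poses are not given: they have to be found in the camera images.
- tray: Round aluminium egg tray, the one with lugs: solid disc 112 mm across, 10 mm thick, four shallow egg seats, 0.2 to 0.4 kg, a lug at each end of its x axis and a handle in the middle. Origin: centre of the underside; z up. Alike after a half turn about z. Stands on the table at the start.
- handle (a point): Top centre of the tray's upright black handle block, 68 mm above the tray's underside. The block is 50 mm long along the tray's x, 16 mm thick along y, and stands from 10 to 68 mm; pinch it across y from above.
- lug (a point): Underside of the tray's +x lug, 61 mm from the centre. Both lugs (+x and -x) reach 68 mm from the tray's axis, are 14 mm wide (y) and 6 mm thick; undersides 2 mm above the tray's underside.
- cooker: Egg cooker, fixed and rigid: white base 168 mm across, steel drum (140 mm inside), open at the top, rim top at 98 mm. Origin: centre of the underside on the table; z up along the drum axis. The tray may press on it with at most 30 N (all contacts added up). The locking notches are felt for, not seen: see notch_floor.
- gap (a point): Middle of the +x entry gap in the cooker's inward rim flange, on its top face. The flange spans z 94 to 98 mm, its hole is 119 mm across; the two gaps, on the cooker's +x and -x axis, are 23 mm wide and let the lugs pass down. A stop beside each gap blocks anticlockwise turning beyond about 5 degrees.
- track_level (a point): Point on the cooker's axis at the height of the track, z 85 mm: a level ring under the flange (hole 118 mm across) that carries the lugs. The tray's underside is then at z 83 mm, and the lugs have 3 mm of headroom under the flange.
- notch_floor (a point): Point on the cooker's axis at the height of the notch floors, z 80 mm. The two opposite notches in the track are 18 mm wide, 5 mm deep, hidden under the flange, centred 24 to 62 degrees (0.42 to 1.08 rad) clockwise seen from above from the gaps; the angle differs each time. Lugs down in them, the tray's underside is at z 78 mm and it turns no further.
- ring (a joint): Turn in rad of the cooker's sprung locking ring (the track with its notches) about the drum axis: 0 at rest, negative when the lugs drag or push it clockwise. Spring 5 N m/rad. Light sliding gives up to about 0.05; beyond 0.1 either way (0.5 N m) it is being wrenched: the lugs are against the notch walls.
- plain_tray: Bystander: egg tray like the other but without lugs, 112 mm across, handle top at 68 mm. Origin: centre of the underside.
- lid: Bystander: clear plastic dome lid, 154 mm across, 76 mm high with its knob. Origin: centre of the underside.
- egg_cup_a: Bystander: grey porcelain egg cup, 50 mm across, 56 mm high. Origin: centre of the underside.
- egg_cup_b: Bystander: second grey porcelain egg cup, same size. Origin: centre of the underside.
- saucer: Bystander: flat white saucer, 136 mm across, 10 mm high. Origin: centre of the underside.
- spoon: Bystander: steel egg spoon 120 mm long lying on the saucer. Origin: on the spoon.
- shaker: Bystander: white salt shaker, 42 mm across, 77 mm high. Origin: centre of the underside.

How it is judged:
By the outcome, as a careful person would: the job done as asked, in the order asked, and still so for the second after the job is handed in, with the robot touching nothing.
It also fails if it takes over 72 s, if anything falls off the work surface, if the arm or the gripper's body presses on something with over 40 N, if the wrist force passes 120 N, or if a joint passes its speed limit or range.

### The arm

A 6-joint arm with a two-finger parallel gripper is mounted at the origin on the work surface. World frame = base frame: x ahead of the robot, y to its left, z up, the work surface at z = 0. Lengths are in m, angles in degrees, forces in N, time in s.
With the tool pointing down it reaches from about 0.325 to 0.925 m from the base axis. Payload 3.1 kg.
Tool frame: the origin (TCP) lies on the centre line of the jaws, within the pads' length; the fingertips stand 25 mm ahead of it and the grasp point (between the pads) lies 6 mm ahead of it; z points along the fingers, y is the direction in which the jaws open and shut (so a half turn about z gives the same grasp; the last joint's range is limited). The gripper opens to 85 mm and grips with 20 to 120 N. Pads are 22 mm wide; open, the fingers measure 114 mm over their backs; the gripper's body (76 mm by 85 mm) begins 54 mm behind the grasp point. The pads swing forward as they close: fully open they stand 13 mm farther back than shut.
Start: joints at [69.259, 12.427, 92.441, -0, 75.132, -6.429], TCP at [0.154, 0.606, 0.256] pointing down, gripper open.
Joint ranges: [-157.48, 157.48], [-44.54, 120.13], [17.64, 146.25], [-64.5, 244.5], [7.68, 150.69], [-147.95, 147.95]. Speed limits (degrees/s): [159.86, 159.86, 180, 180, 180, 180].

### API

Orientations are given as a 3x3 rotation matrix whose columns are the frame's x, y, z axes.
In Python, from plant import r, kin, state, eyes gives the robot as it stands. Calls block until the motion is done:
- r.movep(position, orientation): joint-space move of the TCP to a pose.
- r.move_linear(position, ori=None, vel=0.15): straight line of the TCP; ori=None keeps the orientation; vel is the mean speed in m/s.
- r.goto_joints(angles): joint-space move.
- r.move_gripper(opening, grip_force=None): finger opening in m; grip_force is the grip in N (None keeps the last); returns when the fingers have stopped.
- r.sleep(seconds).
- kin.ik(position, orientation): joint angles nearest the present ones, or None.
- state(): the state.
- eyes.grab_frame(name): name is "scene" or "top" or "wrist"; returns a dict with "frame" (420x560x3 uint8, red, green, blue), "mtx" (3x3 intrinsics, pixels), "xyz" and "rotation" of the camera in the world; the wrist camera has in their place "T_tool_cam" (4x4, takes a point from camera to tool coordinates, whose origin is the TCP and whose axes are the flange's). Camera axes: x right, y down, z forward; pixel columns grow to the right and rows downward; lengths in m; the calibration is good to about 2 mm. A picture is of the moment at which its call begins: read the wrist's pose just before it. There is no depth.
A pose or a line that the arm cannot do raises r.Unreachable and nothing moves.
- r.finish_job(): hands the job in, once; it reports no verdict.
The state is a dict: "time": time; "joint_positions": joint angles; "qd": joint speeds; "joint_efforts": joint torques, N m; "position": TCP position; "ee_rot": TCP orientation; "force": force on the tool from outside, world axes, zero at the start; "torque": the same for the moment, N m; "gripper_width": finger opening in m.
Only numpy, scipy, OpenCV 4.12 (cv2) and the standard library are available. Lean on these libraries where they do the work, as an engineer would, in place of code of your own. Each camera call takes 0.05 s, during which the arm holds its last target. There are 200 camera calls.

## Working session

There is one attempt and no reset: what is moved stays moved. The work goes in short steps, each a Python script; the robot and the scene stay as the last script left them, time stands still between calls to the robot, and variables do not carry over. Pictures are saved under pics/ and viewed, about 8 in all and at most 12, crops included, and the job is handed in when it is done.

```bash
ls; mkdir -p pics; python3 - <<'E'
from plant import r,kin,state,eyes
import cv2,numpy as np
for n in ["scene","top"]:
    f=eyes.grab_frame(n); cv2.imwrite(f"pics/{n}1.png",f["frame"][:,:,::-1])
    print(n,f["mtx"].tolist(),np.round(f["xyz"],4).tolist(),np.round(f["rotation"],4).tolist())
f=eyes.grab_frame("wrist");print(f["mtx"],f["T_tool_cam"]);print(state())
E
```

```text
pics
scene [[499.0478937973213, 0.0, 285.5663197102326], [0.0, 499.0478937973213, 206.99601617185724], [0.0, 0.0, 1.0]] [1.51, -0.3293, 1.0696] [[0.326, 0.659, -0.6779], [0.9453, -0.2195, 0.2412], [0.0102, -0.7194, -0.6945]]
top [[539.7177582252539, 0.0, 271.2455212349416], [0.0, 539.7177582252539, 216.2970264423651], [0.0, 0.0, 1.0]] [0.4703, 0.0146, 1.5689] [[0.0106, -0.9985, 0.0529], [-0.9999, -0.0104, 0.0035], [-0.0029, -0.0529, -0.9986]]
[[364.38095172   0.         285.07668001]
 [  0.         364.38095172 208.11326618]
 [  0.           0.           1.        ]] [[-1.19776403e-03 -9.61431818e-01 -2.75040769e-01  6.82753211e-02]
 [ 9.99999282e-01 -1.14352586e-03 -3.57550701e-04  9.76492235e-04]
 [ 2.92443875e-05 -2.75041000e-01  9.61432498e-01 -1.17692755e-01]
 [ 0.00000000e+00  0.00000000e+00  0.00000000e+00  1.00000000e+00]]
{'time': 0.15, 'joint_positions': array([ 6.92592382e+01,  1.24662296e+01,  9.25093505e+01, -1.49703263e-04,
        7.51324466e+01, -6.42785232e+00]), 'qd': array([ 0.07193732, -0.11091771, -0.19156163, -0.01031651,  0.07885729,
        0.02749729]), 'joint_efforts': array([ 2.60969068e-05, -3.97444081e+01, -3.04419923e+01, -1.74131774e-04,
        5.77827625e-03,  1.25109625e-05]), 'position': array([0.1542725 , 0.60505337, 0.25525655]), 'ee_rot': array([[-9.68960152e-01,  2.47216063e-01, -6.65341435e-04],
       [ 2.47216870e-01,  9.68958568e-01, -1.76412462e-03],
       [ 2.08568340e-04, -1.87385009e-03, -9.99998223e-01]]), 'force': array([-0.72837073, -0.85407706, -0.5678748 ]), 'torque': array([-0.03385536, -0.02711868, -0.01585613]), 'gripper_width': 0.08548635828164287}
```

```bash
python3 - <<'E'
import cv2
i=cv2.imread("pics/top1.png"); cv2.imwrite("pics/top2.png",cv2.resize(i,(800,600),interpolation=cv2.INTER_CUBIC))
E
```

```text
(no output)
```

View pics/top2.png

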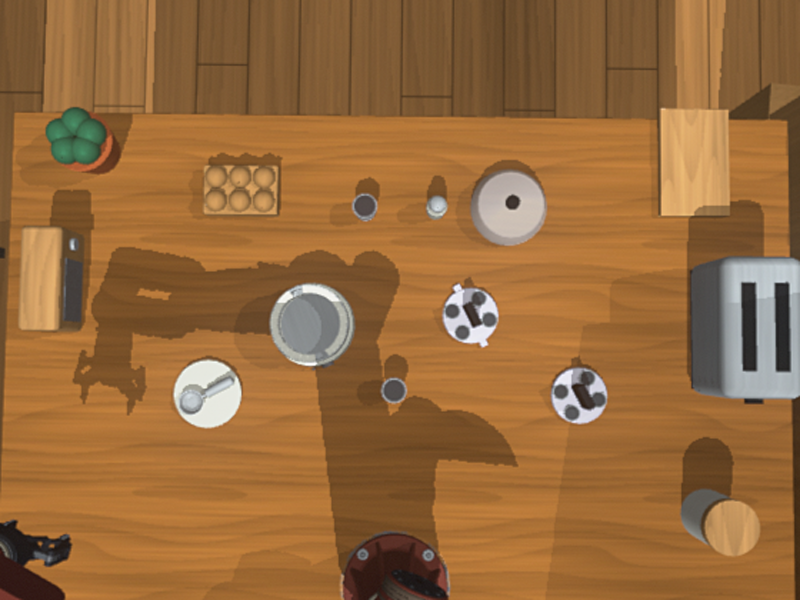

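View pics/scene1.png

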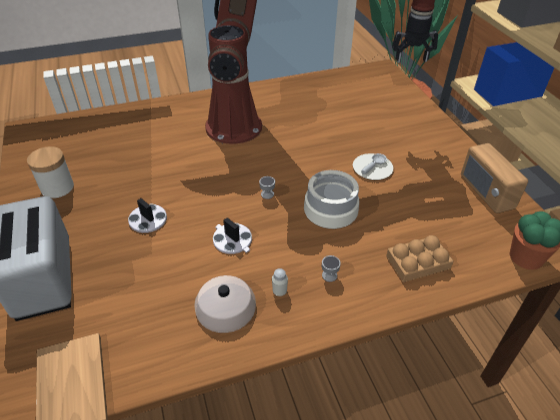

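The top view (800x600) shows the lugged tray at (471,316), with lugs at (458,288) and (484,345). The cooker is at (312,324), with gaps near (295,290) and (322,358). The plain tray is at (579,395), an egg cup at (394,390), and the shaker, other cup and lid lie farther out. The scene view agrees. Next I'll look closer with the wrist camera.

```bash
cat > h.py <<'E'
from plant import r,kin,state,eyes
import cv2,numpy as np
def ray2plane(K,R,c,px,z):
    d=R@np.linalg.solve(K,[px[0],px[1],1.]); return c+d*(z-c[2])/d[2]
def down(a):  # tool x axis heading a (rad) in world, z down
    c,s=np.cos(a),np.sin(a); return np.array([[c,s,0],[s,-c,0],[0,0,-1.]])
def wrist(name):
    s=state(); f=eyes.grab_frame("wrist"); T=np.array(f["T_tool_cam"]); R=s["ee_rot"]
    Rc=R@T[:3,:3]; c=s["position"]+R@T[:3,3]; K=np.array(f["mtx"])
    np.savez(f"pics/{name}.npz",K=K,R=Rc,c=c); cv2.imwrite(f"pics/{name}.png",f["frame"][:,:,::-1])
def pix(name,px,z):
    d=np.load(f"pics/{name}.npz"); return ray2plane(d["K"],d["R"],d["c"],px,z)
E
python3 - <<'E'
from h import *
f=eyes.grab_frame("top"); K,R,c=[np.array(f[k]) for k in("mtx","rotation","xyz")]
g=lambda u,v,z: ray2plane(K,R,c,(u*.7,v*.7),z)
t=g(471,316,.01);l1=g(458,288,.008);l2=g(484,345,.008);ck=g(312,324,.098)
d=l1-l2;a=np.arctan2(d[1],d[0]); print("tray",t,(l1+l2)/2,np.degrees(a))
g1,g2=g(295,290,.098),g(322,358,.098);e=g1-g2;print("cooker",ck,np.degrees(np.arctan2(e[1],e[0])))
print("cup",g(394,390,.056),"saucer",g(208,392,.01),"plain",g(579,395,.01))
for nm,p,aa in(("tray",(l1+l2)/2,a),("ck",ck,a)):
    for k in (0,np.pi):
        for z in (.15,.25): print(nm,k,z,kin.ik([p[0],p[1],z],down(aa+k)))
E
```

```text
tray [ 0.5403607  -0.14903271  0.01      ] [ 0.53955225 -0.14919425  0.008     ] 24.827937673111578
cooker [0.51793727 0.1635489  0.098     ] 22.5295047049986
cup [0.39198322 0.00549562 0.056     ] saucer [0.38155969 0.37986207 0.01      ] plain [ 0.38359214 -0.36695583  0.01      ]
tray 0 0.15 [-2.26402566e+01  1.11963029e+01  1.06152725e+02 -2.54444375e-14
  6.26509719e+01  4.25318057e+01]
tray 0 0.25 [-2.26402566e+01  4.83734956e+00  1.01719618e+02 -2.54444375e-14
  7.34430321e+01  4.25318057e+01]
tray 3.141592653589793 0.15 [-2.26402566e+01  1.11963029e+01  1.06152725e+02 -2.54444375e-14
  6.26509719e+01 -1.37468194e+02]
tray 3.141592653589793 0.25 [-2.26402566e+01  4.83734956e+00  1.01719618e+02 -2.54444375e-14
  7.34430321e+01 -1.37468194e+02]
ck 0 0.15 [ 1.01197273e+01  9.27737319e+00  1.08404072e+02 -2.54444375e-14
  6.23185550e+01  7.52917896e+01]
ck 0 0.25 [ 1.01197273e+01  2.77397110e+00  1.03903421e+02 -2.54444375e-14
  7.33226081e+01  7.52917896e+01]
ck 3.141592653589793 0.15 [ 1.01197273e+01  9.27737319e+00  1.08404072e+02 -2.54444375e-14
  6.23185550e+01 -1.04708210e+02]
ck 3.141592653589793 0.25 [ 1.01197273e+01  2.77397110e+00  1.03903421e+02 -2.54444375e-14
  7.33226081e+01 -1.04708210e+02]
```

```bash
python3 - <<'E'
from h import *
a=np.radians(24.8)+np.pi
r.movep([.518,.1635,.26],down(np.radians(22.5)+np.pi)); r.sleep(.3); wrist("ck")
r.movep([.5396,-.1492,.20],down(a)); r.sleep(.3); wrist("tr"); print(state()["time"])
for n in("ck","tr"):
    i=cv2.imread(f"pics/{n}.png"); cv2.imwrite(f"pics/{n}_b.png",cv2.resize(i,(800,600),interpolation=cv2.INTER_CUBIC))
E
```

```text
4.175
```

View pics/ck_b.png

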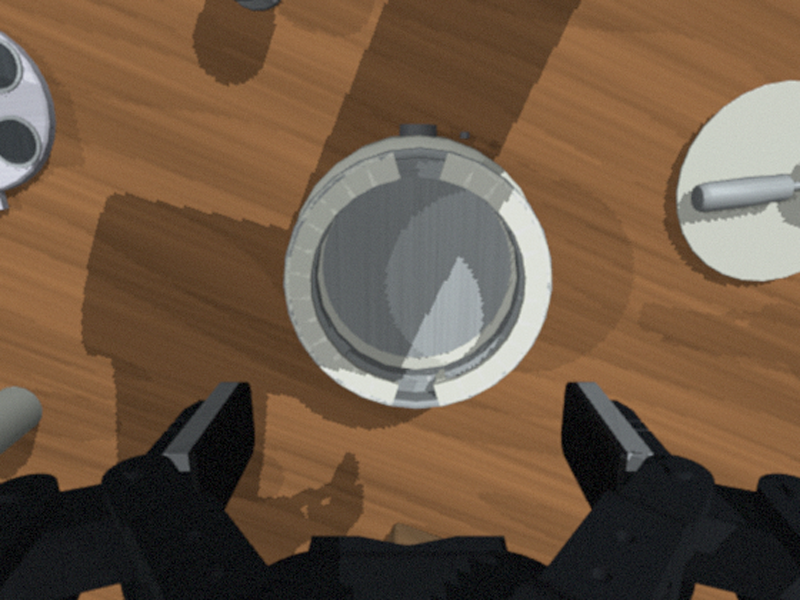

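View pics/tr_b.png

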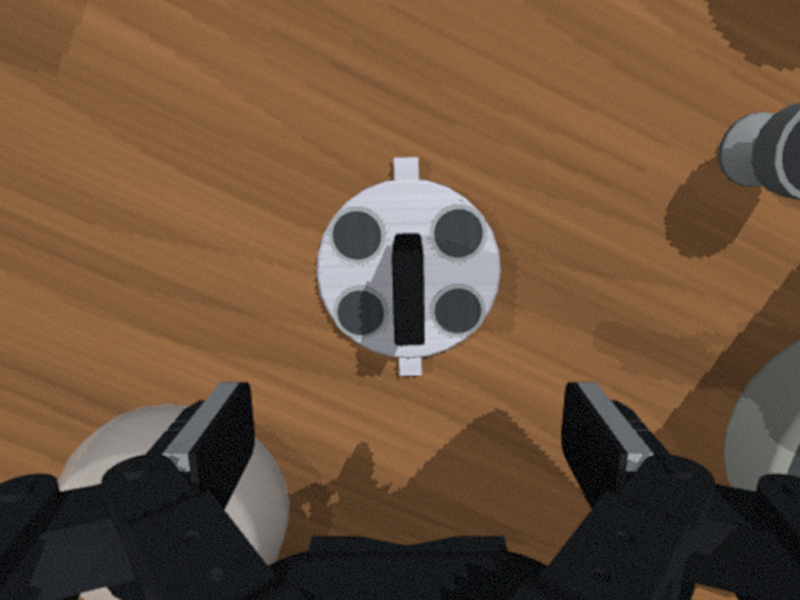

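The cooker view shows gaps near (419,165) and (415,388), and a rim outline about 266 px across centred near (418,272). The tray view shows lugs at (406,168) and (410,367), and the handle top spanning about (393-424, 234-345). Next is an enlarged crop of the cooker for accuracy.

```bash
python3 - <<'E'
import cv2
i=cv2.imread("pics/ck.png")[85:285,190:395]; i=cv2.resize(i,None,fx=3,fy=3,interpolation=cv2.INTER_CUBIC)
for k in range(0,615,50): cv2.line(i,(k,0),(k,8 if k%100 else 16),(0,0,255),1);cv2.line(i,(0,k),(8 if k%100 else 16,k),(0,0,255),1)
cv2.imwrite("pics/ck_c.png",i)
E
```

```text
(no output)
```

View pics/ck_c.png

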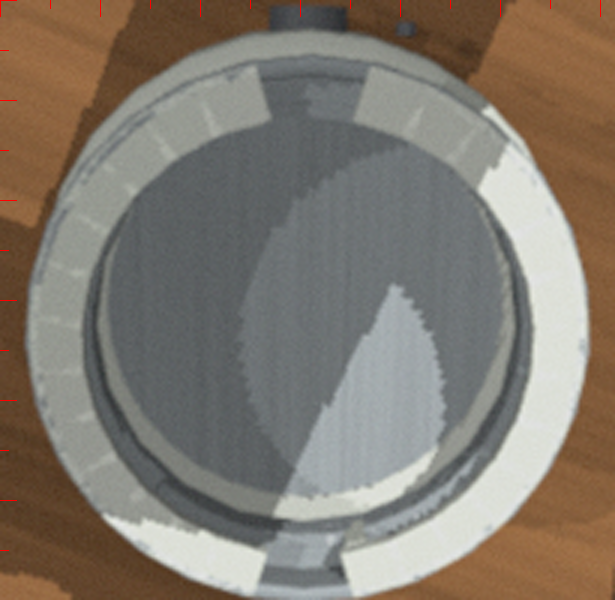

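```bash
python3 - <<'E'
from h import *
from scipy.optimize import least_squares
P=lambda u,v,z=.098: pix("ck",((u+.5)/3+190-.5,(v+.5)/3+85-.5),z)[:2]
c=np.array([P(*q) for q in [(83,320),(531,318),(271,122),(355,122),(268,545),(342,552),(475,190),(145,190)]])
for idx in (range(8),[0,1,2,3,4,5]):
    s=least_squares(lambda x:np.hypot(*(c[list(idx)]-x[:2]).T)-x[2],[.518,.163,.06]);print("hole fit",s.x,np.round(s.fun*1e3,1))
ti=(P(271,122)+P(355,122))/2;to=(P(257,67)+P(370,67))/2;bi=(P(268,545)+P(342,552))/2;bo=(P(258,594)+P(354,597))/2
print("widths",[np.linalg.norm(P(*a)-P(*b)) for a,b in(((271,122),(355,122)),((257,67),(370,67)),((268,545),(342,552)),((258,594),(354,597)))])
ang=lambda d:np.degrees(np.arctan2(d[1],d[0]))
print("gap ang",ang(ti-bi),ang(to-bo),"mid",(ti+bi)/2,(to+bo)/2)
Q=lambda u,v,z: pix("tr",((u+.5)*.7-.5,(v+.5)*.7-.5),z)[:2]
a,b=Q(406,157,.008),Q(410,376,.008); print("tray lugs",(a+b)/2,ang(a-b),np.linalg.norm(a-b))
h1,h2=Q(408,234,.068),Q(409.5,345,.068);print("handle",(h1+h2)/2,ang(h1-h2),np.linalg.norm(h1-h2))
print("disc",(Q(318,268,.01)+Q(500,268,.01))/2)
E
```

```text
hole fit [0.52095907 0.17128271 0.05907364] [ 0.6 -0.1 -0.1  0.2 -1.   0.9 -0.  -0.4]
hole fit [0.52093491 0.17114372 0.05914288] [ 0.4 -0.  -0.3  0.1 -1.   0.9]
widths [np.float64(0.020988453154570815), np.float64(0.027857939313378464), np.float64(0.020774567015141642), np.float64(0.02716638747907063)]
gap ang -158.23107715467302 -157.96991164323612 mid [0.52084871 0.17142012] [0.5213561  0.17183632]
tray lugs [ 0.54455049 -0.14606054] -154.1407309919567 0.13689798046924703
handle [ 0.54001747 -0.14787735] -154.3935189491085 0.057220337772978386
disc [ 0.54108498 -0.14707956]
```

Estimates: cooker centre (0.521, 0.1714) with gap heading −158.1°, and tray (0.544, −0.146) with heading −154.2°. I'll grasp, lift, and check the tray in hand.

```bash
python3 - <<'E'
from h import *
p=np.array([.544,-.1462]);R=down(np.radians(-154.2))
r.movep([*p,.13],R); r.move_linear([*p,.058],vel=.08); print(state()["force"])
r.move_gripper(.0,grip_force=40); s=state(); print("w",s["gripper_width"],s["force"],s["time"])
r.move_linear([*p,.16],vel=.1); r.sleep(.3); s=state(); print(s["force"],s["torque"],s["gripper_width"],s["position"],s["time"])
wrist("hand"); i=cv2.imread("pics/hand.png"); cv2.imwrite("pics/hand_b.png",cv2.resize(i,(800,600),interpolation=cv2.INTER_CUBIC))
E
```

```text
[ 1.60439874 -0.29632547 -0.18933841]
w 0.015149806856775149 [-0.42019528  0.10776013  1.08140479] 6.2417
[-0.00347183  0.43269058 -2.70460101] [ 0.00148164 -0.00604985 -0.00450959] 0.015346114200097558 [ 0.5437425  -0.14611868  0.15945825] 7.7083
```

View pics/hand_b.png

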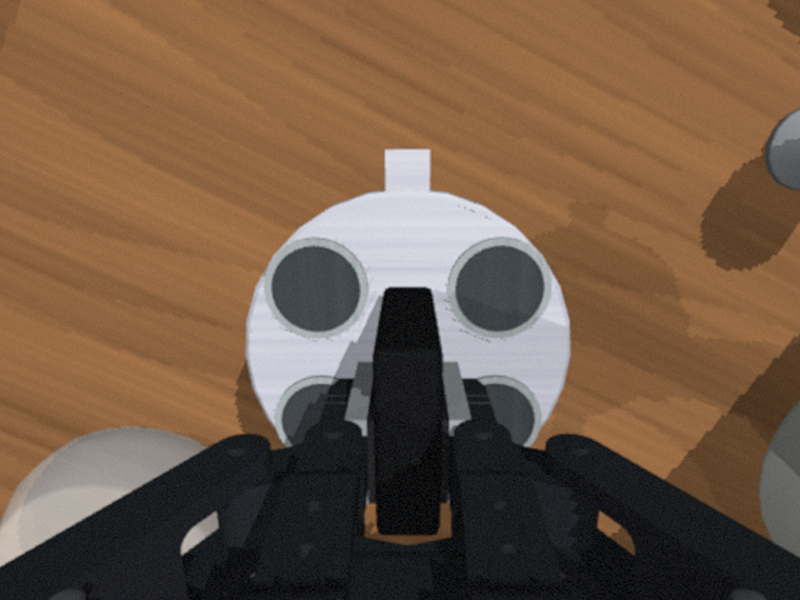

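Lug end at (408,150), 385–431 wide, with disc edges at x = 246 and 570, so the tray is square and centred in the jaws. Next I'll compute the x offset and hover over the cooker.

```bash
python3 - <<'E'
from h import *
f=eyes.grab_frame("wrist");K=np.array(f["mtx"]);T=np.array(f["T_tool_cam"])
def tool(u,v,z): return ray2plane(K,T[:3,:3],T[:3,3],((u+.5)*.7-.5,(v+.5)*.7-.5),z)[:2]*1e3
print("lug end(68)",tool(408,150,.050),"bot",tool(408,150,.056),"disc front(56)",tool(408,190,.048),"disc l/r",tool(246,337,.048),tool(570,337,.048),"handle far(-25)",tool(407,535,-.010))
print("lug w",tool(385,150,.05),tool(431,150,.05))
c=np.array([.521,.1714]);R=down(np.radians(-158.1))
p=state()["position"]; r.move_linear([*p[:2],.23],vel=.2)
r.movep([*c,.23],R); r.move_linear([*c,.170],vel=.1); r.sleep(.3); s=state();print(s["position"],s["force"],s["time"])
wrist("hov"); i=cv2.imread("pics/hov.png"); cv2.imwrite("pics/hov_b.png",cv2.resize(i[60:330,100:460],(800,600),interpolation=cv2.INTER_CUBIC))
E
```

```text
lug end(68) [67.59407018 -0.08176264] bot [67.57872941 -0.07449224] disc front(56) [55.56878943 -0.09521619] disc l/r [  6.78171944 -54.96064649] [ 6.6409862  54.68893544] handle far(-25) [-23.92821528  -0.48601577]
lug w [67.60261949 -7.21034241] [67.58552071  7.04695597]
[0.52148997 0.17154432 0.1707929 ] [ 0.46274779  0.50691147 -2.23166748] 10.5667
```

View pics/hov_b.png

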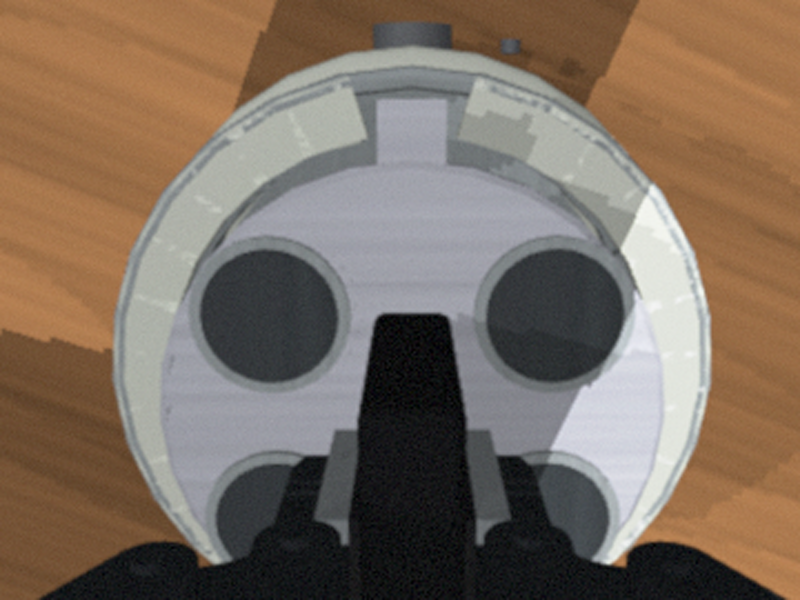

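The lug at x = 377–448 sits centred between the gap corners at 367 and 458, and the tray offset in hand is under 0.5 mm. I'll check the gap position again from this view, then descend in small steps with a force guard.

```bash
python3 - <<'E'
from h import *
P=lambda u,v,z=.098: pix("hov",((u+.5)/2.2222+99.5,(v+.5)/2.2222+59.5),z)[:2]
s=state();R=s["ee_rot"];t=s["position"][:2]
for q,z in (((367,138),.098),((458,135),.098),((350,85),.098),((478,82),.098),((412,97),.12)):
    print(q,np.round((P(*q,z)-t)@R[:2,:2]*1e3,1))
c=np.array([.521,.1714])
log=[]
r.sleep(.2); f0=state()["force"]; m0=state()["torque"]
for z in np.arange(.165,.1399,-.0025):
    r.move_linear([*c,z],vel=.05); s=state(); d=s["force"]-f0
    print(round(z,4),np.round(s["position"],4),np.round(d,2),np.round(s["torque"]-m0,2))
    if np.linalg.norm(d)>5: break
print(s["time"])
E
```

```text
(367, 138) [ 59.  -10.5]
(458, 135) [59.6 10.4]
(350, 85) [ 70.6 -14.1]
(478, 82) [71.2 14.7]
(412, 97) [68.  -0.1]
0.165 [0.5204 0.1713 0.1642] [-0.67 -0.14 -0.16] [0.01 0.06 0.01]
0.1625 [0.5208 0.1714 0.1622] [ 0.3  -1.23 -0.85] [-0.    0.04  0.04]
0.16 [0.5208 0.1714 0.1597] [-0.14 -0.61 -0.38] [ 0.02  0.08 -0.02]
0.1575 [0.5208 0.1714 0.1573] [-0.79 -1.03 -1.08] [ 0.04  0.05 -0.03]
0.155 [0.5208 0.1713 0.1547] [-0.87 -1.44  0.42] [-0.    0.06  0.  ]
0.1525 [0.5208 0.1714 0.1522] [-0.45 -0.99 -0.49] [ 0.07  0.03 -0.02]
0.15 [0.5208 0.1714 0.1497] [-0.2  -0.8  -1.16] [ 0.05 -0.02 -0.04]
0.1475 [0.5208 0.1714 0.1472] [-0.73 -0.91  0.47] [ 0.08  0.1  -0.01]
0.145 [0.5208 0.1714 0.1447] [ 0.05 -0.57 -0.31] [0.04 0.07 0.06]
0.1425 [0.5208 0.1714 0.1422] [ 0.09 -1.23  0.12] [ 0.07  0.04 -0.06]
0.14 [0.5216 0.1715 0.1411] [-1.88 -1.11  6.14] [-0.04  0.46  0.02]
13.5667
```

Contact at TCP z = 0.141, so the underside is at 83 mm with the lugs on the track, as expected. Now I'll feel for the notch with a light preload in 1° clockwise steps.

```bash
python3 - <<'E'
from h import *
c=np.array([.521,.1714]); zc=.1401
def m(): 
    ss=[]
    for _ in range(3): r.sleep(.02); ss.append(state())
    return np.mean([s["position"] for s in ss],0),np.mean([s["force"] for s in ss],0),np.mean([s["torque"] for s in ss],0),ss[-1]["time"]
r.move_linear([*c,zc],vel=.05); p0,f0,t0,T0=m(); print(p0,f0,t0,T0)
for k in range(1,67):
    r.movep([*c,zc],down(np.radians(-158.1-k))); p,f,t,T=m()
    if k<4 or k%5==0: print(k,np.round(p,4),np.round(f,2),np.round(t-t0,2),round(T,2))
    if p[2]<p0[2]-.0006 or abs(t[2]-t0[2])>.3 or np.hypot(*(f-f0)[:2])>10 or f[2]>12 or T-T0>32: break
print("stop",k,np.round(p,4),np.round(f,2),np.round(t-t0,3),T)
E
```

```text
[0.52162064 0.17154219 0.1410743 ] [-1.40214214 -0.41839139  5.86645526] [-0.05211509  0.3659433   0.02204943] 13.8667
1 [0.5216 0.1715 0.1411] [-1.6  -0.17  5.95] [-0.03 -0.01  0.07] 14.17
2 [0.5216 0.1715 0.1411] [-1.45 -0.85  5.47] [-0.03  0.03  0.18] 14.47
3 [0.5217 0.1715 0.1411] [-1.12 -0.34  5.57] [-0.02 -0.01  0.19] 14.77
5 [0.5219 0.1715 0.1411] [-0.58  0.28  5.3 ] [-0.   -0.1   0.22] 15.37
10 [0.5221 0.1716 0.1411] [ 0.33 -0.03  5.28] [-0.   -0.19  0.18] 16.87
15 [0.5221 0.1716 0.1411] [-0.62  0.28  5.22] [ 0.02 -0.18  0.2 ] 18.37
20 [0.5221 0.1716 0.1411] [-0.01 -0.22  5.24] [ 0.05 -0.17  0.21] 19.87
25 [0.5221 0.1716 0.1411] [-0.12 -0.25  4.82] [ 0.06 -0.17  0.22] 21.37
30 [0.5221 0.1716 0.1411] [ 0.23 -0.04  4.91] [ 0.08 -0.19  0.19] 22.87
35 [0.5221 0.1716 0.1411] [-0.13 -0.22  4.75] [ 0.09 -0.17  0.2 ] 24.37
40 [0.5221 0.1716 0.1411] [-0.32 -0.41  5.48] [ 0.1  -0.18  0.22] 25.87
45 [0.5222 0.1717 0.1411] [0.26 0.11 5.13] [ 0.16 -0.24  0.18] 27.37
50 [0.5219 0.1718 0.1406] [1.66 2.79 4.62] [ 0.53 -1.11  0.18] 28.87
stop 52 [0.5214 0.1714 0.1404] [2.73 2.85 5.18] [ 0.522 -1.388  0.212] 29.4667
```

```bash
python3 - <<'E'
from h import *
r.sleep(.3); s=state(); R=s["ee_rot"]
print(np.round(s["position"],4),np.round(s["force"],2),np.round(s["torque"],2),"tilt",np.round(np.degrees(R[:2,2]),2),"head",np.degrees(np.arctan2(R[1,0],R[0,0])),s["gripper_width"],s["time"],s["joint_positions"],s["joint_efforts"])
f=eyes.grab_frame("wrist"); cv2.imwrite("pics/turn.png",cv2.resize(f["frame"][:,:,::-1][60:330,100:460],(800,600),interpolation=cv2.INTER_CUBIC))
E
```

```text
[0.5214 0.1714 0.1403] [2.97 3.56 5.03] [ 0.39 -1.08  0.25] tilt [0.06 0.  ] head 149.90516572436638 0.015500115755738316 29.7667 [ 1.08738007e+01  1.06598396e+01  1.07984262e+02 -1.17657824e-02
  6.13015888e+01 -4.90257316e+01] [ -1.3193424  -30.76321006 -21.52501523  -0.35387007   1.66617863
   0.25777968]
```

View pics/turn.png

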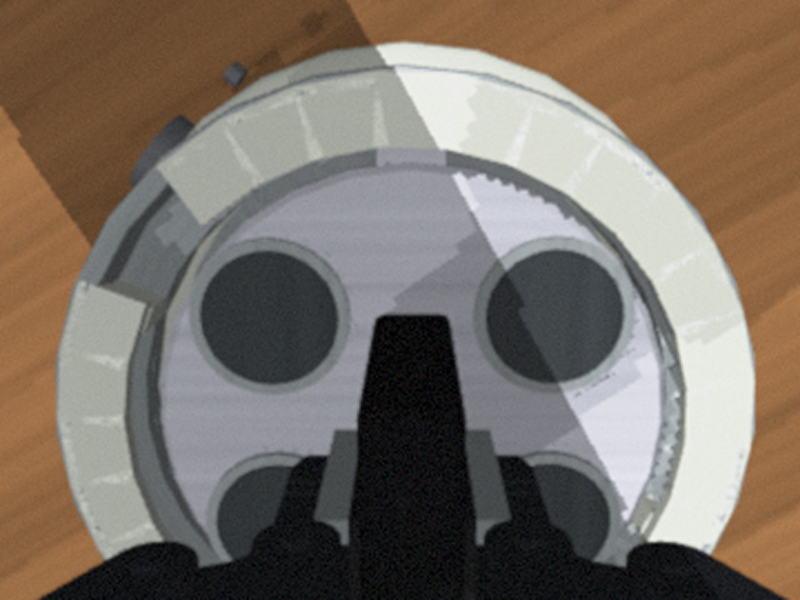

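The tray is unpitched in hand but sits about 1.2 mm toward tool +y in the flange hole: disc edges at 163 and 660, hole edges at 128 and 682. One lug carries all the load, and the lateral force is just its friction, so the front lug is over its notch while the rear lags. I'll recentre and step finely.

```bash
python3 - <<'E'
from h import *
zc=.1401
def m(): 
    ss=[]
    for _ in range(3): r.sleep(.02); ss.append(state())
    return [np.mean([s[k] for s in ss],0) for k in("position","force","torque")]+[ss[-1]["time"]]
p0,f0,t0,T0=m()
for sh,k in [(.0006,52),(.0012,52),(.0012,52.5),(.0012,53),(.0012,53.5),(.0012,54)]:
    R=down(np.radians(-158.1-k)); c=np.array([.521,.1714])-sh*R[:2,1]
    r.movep([*c,zc],R); p,f,t,T=m()
    print(sh,k,np.round(p,4),np.round(f,2),np.round(t,2),round(T,2))
    if p[2]<.1399 or f[2]<1.5 or abs(t[2])>.4: break
E
```

```text
0.0006 52 [0.5208 0.1708 0.1401] [2.97 2.51 4.11] [ 0.37 -1.06  0.25] 30.17
0.0012 52 [0.5185 0.1694 0.1383] [ 2.19  0.12 -1.74] [-0.05 -0.43 -0.01] 30.47
```

Both lugs have come off the track: Fz is negative and the z-torque is about 0. I'll lower gently into the notches.

```bash
python3 - <<'E'
from h import *
def m(): 
    ss=[]
    for _ in range(3): r.sleep(.03); ss.append(state())
    return [np.mean([s[k] for s in ss],0) for k in("position","force","torque")]+[ss[-1]["time"]]
R=down(np.radians(-158.1-52)); c=np.array([.521,.1714])-.0012*R[:2,1]
for z in (.1395,.1385,.1375,.1365,.1360,.1355):
    r.move_linear([*c,z],R,vel=.02); p,f,t,T=m()
    print(z,np.round(p,4),np.round(f,2),np.round(t,2),round(T,2))
    if f[2]>2.5 or np.hypot(*f[:2])>8 or abs(t[2])>.35: break
E
```

```text
0.1395 [0.5188 0.1698 0.1382] [ 0.21 -0.58 -2.86] [-0.28 -0.13  0.04] 30.82
0.1385 [0.52   0.1706 0.1383] [ 0.37  0.3  -2.69] [0.   0.01 0.01] 31.17
0.1375 [0.5203 0.1704 0.1375] [ 0.48  0.33 -2.83] [-0.01 -0.02 -0.01] 31.52
0.1365 [0.5204 0.1704 0.1365] [-0.48  0.21 -2.65] [0.02 0.   0.02] 31.87
0.136 [0.5205 0.1704 0.1362] [-0.24 -0.14 -1.19] [-0.    0.03  0.02] 32.22
0.1355 [0.5206 0.1704 0.1362] [-2.66 -0.6   4.34] [-0.1   0.41 -0.02] 32.57
```

Seated at TCP z = 0.1362, so the underside is at about 78.2 mm, with no residual z-torque. I'll ease the load, release, retreat and look.

```bash
python3 - <<'E'
from h import *
s=state();p=s["position"];R=down(np.radians(-158.1-52));c=np.array([.521,.1714])-.0012*R[:2,1]
r.move_linear([*c,.1361],R,vel=.02); r.sleep(.1); print(state()["force"],state()["torque"])
r.move_gripper(.05); print(state()["force"])
r.move_linear([*c,.20],R,vel=.06); r.move_linear([*c,.26],R,vel=.15); r.sleep(.4)
s=state();print(s["position"],s["force"],s["gripper_width"],s["time"]); wrist("end")
i=cv2.imread("pics/end.png"); cv2.imwrite("pics/end_b.png",cv2.resize(i[60:330,100:460],(800,600),interpolation=cv2.INTER_CUBIC))
E
```

```text
[-1.00617833 -0.39948546  2.52691213] [-0.06321133  0.13746444  0.04558538]
[-0.43577137 -0.46406126 -0.12227789]
[0.52006828 0.17027386 0.25925515] [-0.45488165  0.10127821  0.4179079 ] 0.050024530263887645 35.5083
```

View pics/end_b.png

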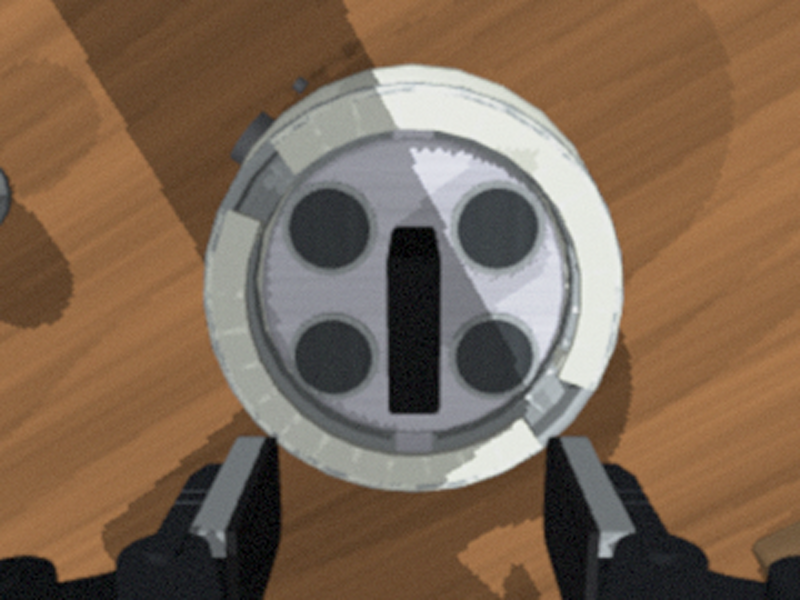

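The tray sits centred and level in the rim, with both lugs under the flange at (414,133) and (414,440), well away from the gaps at (270,180) and (555,400). The gripper is clear. Handing in.

```bash
python3 - <<'E'
from h import *
r.finish_job(); print(state()["time"])
E
```

```text
the job is handed in; nothing more can be done
the job is handed in; nothing more can be done
```

The tray is hanging in the egg cooker with both lugs in their locking notches, and the job was handed in at about 35.5 s of the 72 s allowed. I picked it up by the handle, lowered the lugs through the gaps onto the track, and turned it clockwise in 1° steps with about 5 N of downward press.

- **Turning:** I had turned about 52° when one lug reached its notch about a millimetre ahead of the other. Shifting the tray about 1.2 mm brought both lugs down, and I turned no further.
- **Forces:** The largest readings I took were about 6 N pressing down and 0.25 N m of turning torque. The ring cannot be read directly; at 5 N m/rad that torque is about 0.05 rad, under the 0.1 limit. The sideways moment briefly reached about 1.4 N m while only one lug carried the tray, and it went away once both dropped.
- **Last checks:** The tray stopped with its underside at about 78.2 mm (78 mm expected), with almost no turning torque left. The final picture shows it centred and level, both lugs under the flange and the gripper clear. I did not test the lock by trying to turn the tray back.
- **Other things:** I touched nothing else on the shelf that I know of, but I did not take a last picture of everything there. The first top-camera estimate of the cooker's position was about 8 mm off the wrist-camera one, and I used the wrist-camera value.

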